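# Drag a dropped filter out from under the slide shelf

## Robot

A 6-joint arm with a two-finger parallel gripper is mounted at the origin on the work surface. World frame = base frame: x ahead of the robot, y to its left, z up, the work surface at z = 0. Lengths are in m, angles in rad, forces in N, time in s.
With the tool pointing down it reaches from about 0.325 to 0.875 m from the base axis. Payload 4.4 kg.
Tool frame: the origin (TCP) lies midway between the tips of the shut fingers; the grasp point (between the pads) lies manip.grip_point_offset behind it (manip.grip_point_offset is the distance from the TCP to the grasp point, in m); z points along the fingers, y is the line along which they close (so a half turn about z gives the same grasp; the last joint's range is limited). The gripper opens to 85 mm and grips with 20 to 120 N. Pads are 22 mm wide; open, the fingers measure 114 mm over their backs; the gripper's body (76 mm by 85 mm) begins 54 mm behind the grasp point. The pads swing forward as they close: fully open they stand 13 mm farther back than shut.
Start: joints at [-1.357, 0.207, 1.542, -0, 1.393, -0.15], TCP at [0.205, -0.537, 0.231] pointing down, gripper open.
Joint ranges: [-2.73, 2.73], [-0.86, 2.22], [0.23, 2.46], [-1.11, 4.25], [0.08, 2.63], [-2.82, 2.82]. Speed limits (rad/s): [2.79, 2.79, 3.14, 3.14, 3.14, 3.14].

## Interface

Orientations are given as a unit quaternion [w, x, y, z].
In Python, from workcell import status, get_image, camera_params, ticket, manip gives the robot as it stands. The module is installed in compiled form; this text tells all that it offers.
- The arm moves only by the tool play_rows, never from a script. Its argument "targets" is a list of rows, each a list of 7 numbers: the turn, a rotation vector about the world's x, y, z in degrees, then the shift along the world's x, y, z in m, then the gripper command: -1 is shut, 1 is fully open, values between are in proportion. In form: [[wx, wy, wz, tx, ty, tz, gripper], ...]. A call has 1 to 12 rows; each row shifts and turns the commanded pose from where the row before left it; what a row does not reach is not made up. A row lasts 1/10 s, in which the tool goes at most 50 mm and 8.59 degrees, less where a joint would pass 70% of its speed; a pose out of reach is approached as far as the arm can. A call is refused whole if a number of a shift passes 0.05 or a number of a turn 8.59, either way. A call with a gripper value outside its range is refused whole. The fingers move at their own pace and stop on an object; "newtons" is the grip in N (left out, the last holds). Time passes only in rows, so rows that do not move let the fingers close. It gives the time, the measured TCP pose, the force, the opening and the grip force at its end, in the units of the state.
- status.get_state(): the state, without advancing time (a new reading comes with each control period).
- get_image(name): name is "scene" or "top"; returns the picture (420x560x3 uint8, red, green, blue); there is no depth.
- camera_params(name): a dict with "fx", "fy", "cx", "cy" (pixels), "rvec" (rotation vector, rad) and "tvec" (3), from world to camera coordinates, as OpenCV has them. Camera axes: x right, y down, z forward; pixel columns grow to the right and rows downward; lengths in m; the calibration is good to about 2 mm. A picture is of the moment at which its call begins. camera_params takes no time and is no camera call.
- ticket.hand_in(): hands the job in; it is judged then, once.
The state is a dict: "time_s": time; "joint_positions": joint angles; "joint_velocities": joint speeds; "joint_efforts": joint torques, N m; "eef_pos": TCP position; "tool_rot": TCP orientation; "force": force on the tool from outside, world axes, zero at the start; "moment": the same for the moment, N m; "finger_gap": finger opening in m; "grasp_force": force on a finger pad.
Only numpy, scipy, OpenCV 4.12 (cv2) and the standard library are available. Lean on these libraries where they do the work, as an engineer would, in place of code of your own. Each camera call takes 0.05 s, during which the arm holds its last target. There are 200 camera calls.

## Task

A small red glass filter has dropped and lies under the low clear shelf. Take the flat hooked probe by its handle, slide it in under the open front, bring its hook behind the filter without pressing hard on anything, and, with the probe held flat on the bench under a light steady press of about 6 N, rake the filter out in the corner of blade and hook until it lies a good 5 cm, but not over 15 cm, clear of the front edge. Move the filter only with the probe, be gentle with filter and shelf, leave the other things alone, and leave the probe standing flat on the bench, all of it out from under the shelf.

Things in the scene. Friction and masses are not known exactly. Their poses are not given: they have to be found in the camera images.
- riser: Low shelf of clear acrylic, blue front trim, fixed. Plate 180 (x) by 280 (y), underside 32 above the bench, top 40. Black feet 18 square at the corners (centres x = +-80, y = +-130); grey back panel, inner face x = 84. Origin on the bench at its centre; +x from the open front (edge x = -93) to the back, +y along the shelf. The front between the feet is open.
- filter: The dropped part: a round optical filter, red glass in a brass rim, 28 across, 6 high, 15 g, lying flat on the bench under the shelf. Origin at the centre of its underside.
- probe: Loose flat black hooked probe, 0.14 kg, red handle. Origin at the bottom, under the handle; +x along the blade to the hook, +y to the hook's side, z up. It glides on 4 round buttons (x -21, y +-21; x 85, y +-9); blade and foot lie 1.5 to 5.5 up. Foot 56 x 56; blade y -12 to +12, to x = 235; hook x 217 to 235, reaching to y = 46, with a red strip, 11.5 high in all.
- probe_grip (a point): Where to take the probe's red handle: on its axis, 68 above the probe's origin. The handle is an upright bar 30 (x) by 20 (y) in section, from 5 to 90 above the origin. Axes as the probe's.
- probe_tip (a point): Middle of the hook's far edge: x = 235, y = 17, z = 2 in the probe's axes.
- table: The pale grey bench, rigid; its top is the plane z = 0. Filter and shelf are directly on it. The probe on the bench is a stiff contact: a few tenths of a millimetre of height make several newtons.
- rest: Fixed flat blue block, 130 (x) x 90 (y), on which the foot of the probe stands at first, 30 mm off its centre; the rest of the blade sticks out over the bench. It stands 14 to 22 above the bench, which changes from case to case. Origin 30 below its top.
- slide_box: Bystander: blue slide box, 60 x 85 x 20, standing on the shelf. Loose. Origin at the centre of its underside.
- dish: Bystander: clear shallow dish, 64 across, 16 high, standing on the shelf. Loose. Origin at the centre of its underside.
- oil: Bystander: amber oil bottle, 36 across, 75 high. Loose. Origin at the centre of its underside.
- stain: Bystander: green glass jar with white cap, 44 across, 90 high. Loose. Origin at the centre of its underside.
- tip_tray: Bystander: yellow open tray, 110 x 80 x 45. Loose. Origin at the centre of its underside.
- beaker: Bystander: glass beaker, 66 across, 80 high. Loose. Origin at the centre of its underside.

How it is judged:
On the way, in this order (a step that is already met when the one before it is completed fails the run):
1. the hook is behind the filter, which is still under the shelf and in the corner of blade and hook, with the blade pressed on the bench by more than 3 N (x of filter in the frame of probe between 0.16 and 0.217 m and y of filter in the frame of probe between 0.012 and 0.055 m and contact force between probe and table above 3 N and x of filter in the frame of riser above -0.05 m), for 0.3 s.
2. the filter, still in that corner, comes through the last 4 cm under the shelf's front edge with the blade still pressed on the bench by more than 3 N (x of filter in the frame of probe between 0.16 and 0.217 m and y of filter in the frame of probe between 0.012 and 0.055 m and contact force between probe and table above 3 N and x of filter in the frame of riser between -0.095 and -0.055 m), for 0.3 s.
At the end, for the whole second after the job is handed in: Filter flat on the bench, at rest, its centre 32 to 187 mm out from the shelf's front edge (shelf x -280 to -125 mm), within 150 mm of shelf y = 0. Probe released, flat on the bench (4 mm, 0.1 rad), at rest, its tip at shelf x below -100 mm (x of filter in the frame of riser between -0.28 and -0.125 m and y of filter in the frame of riser between -0.15 and 0.15 m and height (world z) of each of filter, probe below 0.004 m and angle between each of filter, probe's own z axis and vertical below 0.1 rad and linear speed of each of filter, probe below 0.01 m/s and x of probe_tip in the frame of riser below -0.1 m and height (world z) of probe above -0.004 m); the robot touches nothing.
It fails at once if the probe presses the bench with more than 15 N (contact force between probe and table above 15 N).
It fails at once if the filter is pressed with more than 8 N by the probe, or 5 N against the shelf (contact force between probe and filter above 8 N or contact force between filter and riser above 5 N).
It fails at once if the shelf is knocked or pressed with more than 8 N by the probe or the robot (contact force between any of probe, the fingers, the arm and riser above 8 N).
It fails at once if the robot itself touches the filter (contact force between any of the fingers, the arm and filter above 0.3 N).
It fails at once if a bystander is moved by more than 25 mm (distance of any of slide_box, dish, oil, stain, tip_tray, beaker from where it was at the start of the episode above 0.025 m).
It also fails if it takes over 72 s, if anything falls off the work surface, if the arm or the gripper's body presses on something with over 40 N, if the wrist force passes 120 N, or if a joint passes its speed limit or range.

## Working session

There is one attempt and no reset: what is moved stays moved. The work goes in short steps, Python scripts to look and compute and a tool call to move; the robot and the scene stay as the last step left them, time stands still between calls to the robot, and variables do not carry over. Pictures are saved under pics/ and viewed, at most 11 in all, crops included, and the job is handed in when it is done.

Besides the shell and the picture viewer there is one more tool, called after ">>>" by a JSON object that holds its "method" and its "body". play_rows: Moves the arm, as the interface text tells. Its arguments: {"type":"object","properties":{"targets":{"type":"array"},"newtons":{"type":"number"}},"required":["targets"]}

```bash
mkdir -p pics
cat > h.py <<'E'
import numpy as np, cv2
from workcell import status, get_image, camera_params, ticket, manip
def cam(n):
    c=camera_params(n); K=np.array([[c['fx'],0,c['cx']],[0,c['fy'],c['cy']],[0,0,1.]])
    return K,cv2.Rodrigues(np.array(c['rvec'],float))[0],np.array(c['tvec'],float).ravel()
def ray(n,u,v):
    K,R,t=cam(n); return -R.T@t, R.T@np.linalg.solve(K,[u,v,1.])
def onz(n,u,v,z):
    o,d=ray(n,u,v); return o+d*(z-o[2])/d[2]
def proj(n,P):
    K,R,t=cam(n); p=(K@(R@np.atleast_2d(P).T+t[:,None])).T; return p[:,:2]/p[:,2:]
def tri(a,b):
    (o1,d1),(o2,d2)=ray(*a),ray(*b)
    s=np.linalg.lstsq(np.c_[d1,-d2],o2-o1,rcond=None)[0]
    p,q=o1+d1*s[0],o2+d2*s[1]; return (p+q)/2,np.linalg.norm(p-q)
E
python3 - <<'E'
from h import *
for n in("scene","top"):
    cv2.imwrite(f"pics/{n}0.png",get_image(n)[:,:,::-1]); print(n,ray(n,280,210),cam(n)[0][0,0])
print(status.get_state(),manip.grip_point_offset)
E
```

```text
scene (array([1.49365149, 0.31653158, 1.00912665]), array([-0.67433592, -0.18981448, -0.71384166])) 500.4697027486019
top (array([0.45268646, 0.05561605, 1.02091689]), array([ 0.13138917, -0.01446685, -0.99124342])) 410.17096307363823
{'time_s': 0.1, 'joint_positions': array([-1.35651964e+00,  2.07395303e-01,  1.54283023e+00, -1.06759827e-05,
        1.39349955e+00, -1.50529506e-01]), 'joint_velocities': array([ 0.0014442 , -0.00199154, -0.00296821, -0.00074089, -0.0018657 ,
        0.00099806]), 'joint_efforts': array([-1.67884527e-04, -3.84088218e+01, -2.92552614e+01, -4.50371090e-04,
        4.83411204e-03,  9.94462624e-06]), 'eef_pos': array([ 0.2049631 , -0.53648715,  0.23019844]), 'tool_rot': array([-1.06550805e-03,  9.83409897e-01,  1.81394152e-01, -3.92290469e-05]), 'force': array([1.22403933, 0.76473282, 0.07111852]), 'moment': array([ 0.00140902,  0.01645393, -0.08577264]), 'grasp_force': 0.0, 'finger_gap': 0.08554446924042387} 0.0187
```

View pics/scene0.png

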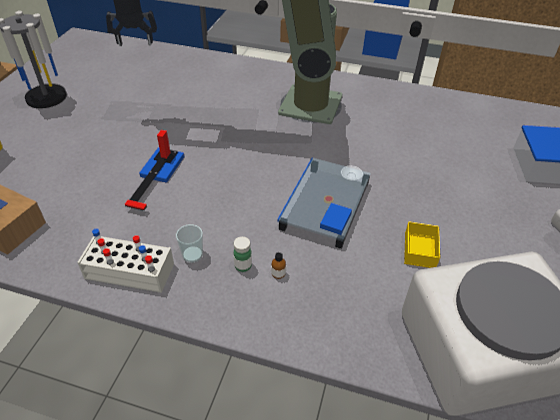

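View pics/top0.png

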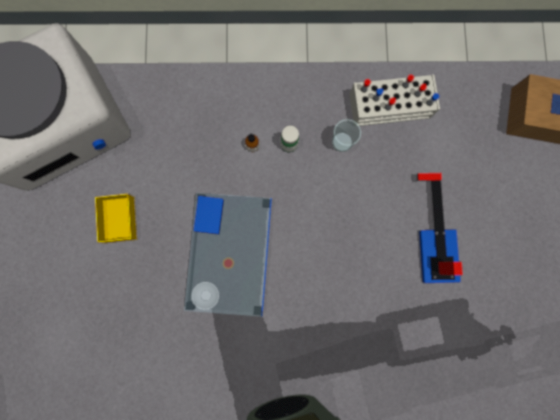

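The shelf's blue front faces right in the top view, towards world -y. The filter is at about (228,263) and the probe, on its rest, at about (440,230) with the hook to the left. I'll enlarge both for exact points.

Run:
```python
import cv2
t=cv2.imread("pics/top0.png");s=cv2.imread("pics/scene0.png")
a=cv2.resize(t[160:300,400:480],None,fx=4.2,fy=4.2,interpolation=3)   # probe top
b=cv2.resize(s[120:220,115:195],None,fx=5,fy=5,interpolation=3)
c=cv2.resize(t[185:325,180:280],None,fx=4.2,fy=4.2,interpolation=3)
d=cv2.resize(s[150:250,270:380],None,fx=5,fy=5,interpolation=3)
def g(im,u0,v0,f):
    h,w=im.shape[:2]
    for k in range(0,int(w/f),10): cv2.line(im,(int(k*f),0),(int(k*f),5),(255,255,255),1);cv2.putText(im,str(u0+k),(int(k*f),15),0,.3,(255,255,255),1)
    for k in range(0,int(h/f),10): cv2.line(im,(0,int(k*f)),(5,int(k*f)),(255,255,255),1);cv2.putText(im,str(v0+k),(6,int(k*f)+4),0,.3,(255,255,255),1)
    return im
import numpy as np
def pair(x,y,n):
    H=590;o=np.zeros((H,x.shape[1]+y.shape[1],3),np.uint8);o[:x.shape[0],:x.shape[1]]=x;o[:y.shape[0],x.shape[1]:]=y;cv2.imwrite(n,o[:, :800])
pair(g(a,400,160,4.2),g(b,115,120,5),"pics/p1.png")
c=c[:,:];d=cv2.resize(s[150:250,275:375],None,fx=3.8,fy=3.8,interpolation=3)
pair(g(c,180,185,4.2),g(d,275,150,3.8),"pics/p2.png")
```

```text
(no output)
```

View pics/p1.png

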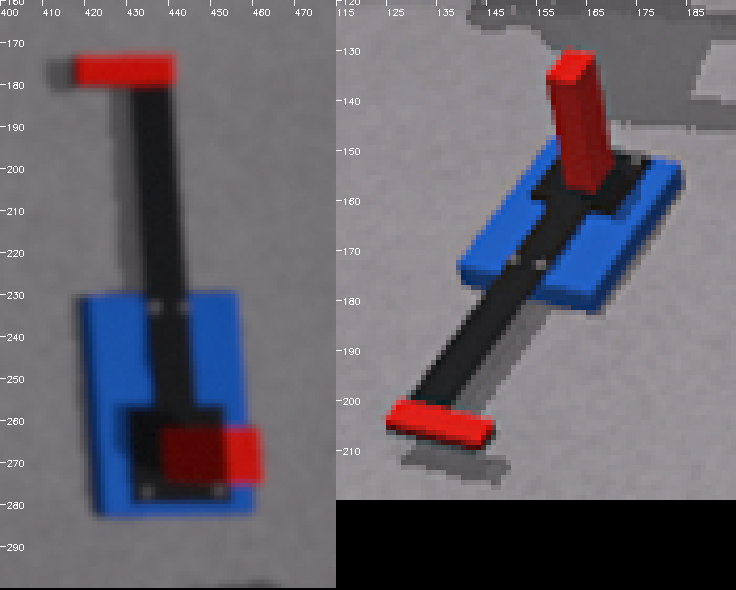

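View pics/p2.png

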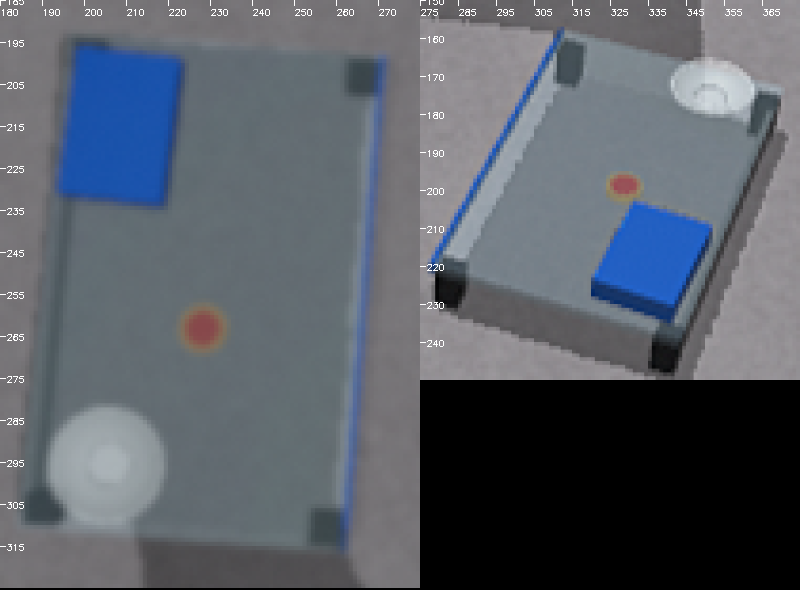

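Filter centre: (228.3,263.3) in top, (328.7,198.9) in scene. Trim ends: (271,199) and (262,316) in top, (279,220) and (312,158) in scene. Hook: u 418–442, v 173–181 in top. Handle top: (458,268.5) in top, (162,133) in scene. Next I'll fit the poses.

Run:
```python
from h import *
from scipy.optimize import least_squares
def fit(obs,x0,fz=None):
    def T(p,m): c,s=np.cos(p[2]),np.sin(p[2]); m=np.array(m)/1000; return np.array([p[0]+c*m[0]-s*m[1],p[1]+s*m[0]+c*m[1],m[2]+(p[3] if fz is None else fz)])
    f=lambda p:np.ravel([proj(n,T(p,m))[0]-uv for n,m,uv in obs])
    r=least_squares(f,x0,loss='soft_l1'); print(np.round(r.x,4),np.round(r.fun.reshape(-1,2),1).tolist()); return r.x
P=[("top",(0,0,90),(457.9,268.5)),("scene",(0,0,90),(162.2,133.2)),
("top",(217,46,11.5),(418.6,180.7)),("top",(217,-12,11.5),(441.7,180.7)),("top",(235,46,11.5),(418.1,173.6)),("top",(235,-12,11.5),(441.2,172.9)),
("top",(85,9,5.5),(436.7,233.1)),("top",(85,-9,5.5),(443.6,233.1)),("top",(-21,21,5.5),(435,277.1)),("top",(-21,-21,5.5),(452.1,277.1)),
("scene",(85,-9,5.5),(150.8,172)),("scene",(85,9,5.5),(155.8,173)),("scene",(-21,21,5.5),(175,152)),("scene",(217,-12,11.5),(127.8,200.2)),("scene",(217,46,11.5),(146.8,205))]
p=fit(P,[.35,-.33,0,.02])
S=[("top",(-93,-140,40),(271.2,198.6)),("top",(-93,140,40),(262.4,316)),("scene",(-93,140,40),(312.4,157.9)),("scene",(-93,-140,40),(278.7,220.5)),("top",(80,-140,40),(196.2,194)),("top",(90,140,40),(186,310))]
s=fit(S[:4],[.38,.17,1.5,0.0])
F,e=tri(("top",228.3,263.3),("scene",328.7,198.9)); print("filter",F,e, onz("top",228.3,263.3,.006),onz("scene",328.7,198.9,.006))
c,sn=np.cos(s[2]),np.sin(s[2]); d=F[:2]-s[:2]; print("filter in shelf",c*d[0]+sn*d[1],-sn*d[0]+c*d[1])
for n,a,b in(("stain",(290,131),.09),("beaker",(345,132),.08),("oil",(251,138),.07),("rack",(385,120),.05)): print(n,onz("top",*a,b))
for q in [(420,230),(457,230),(460,275),(425,283)]: print(onz("top",*q,.02))
```

```text
[ 0.4378 -0.3529  0.0091  0.0124] [[0.2, 0.1], [-0.4, 0.1], [0.0, -0.1], [0.0, -0.6], [0.0, -0.1], [-0.0, 0.2], [-0.3, 0.3], [0.1, 0.2], [-0.2, 0.1], [-0.1, -0.3], [-0.1, 0.1], [0.4, 0.2], [-0.1, 0.5], [0.1, -0.3], [-0.1, -0.8]]
[ 0.48    0.1678  1.489  -0.0048] [[-0.6, -0.1], [-0.3, 0.4], [-0.5, 0.3], [-0.6, -0.2]]
filter [0.45715167 0.1696964  0.00263878] 0.0002579651396167699 [0.45716777 0.16919426 0.006     ] [0.46056806 0.17030878 0.006     ]
filter in shelf 1.1078894767273164e-05 0.02294348557911181
stain [0.76330703 0.01587984 0.09      ]
beaker [ 0.76293173 -0.11558226  0.08      ]
oil [0.75349524 0.10875817 0.07      ]
rack [ 0.80260469 -0.22125142  0.05      ]
[ 0.53157366 -0.30226843  0.02      ]
[ 0.53038905 -0.39372058  0.02      ]
[ 0.42111997 -0.39299127  0.02      ]
[ 0.40330374 -0.30656587  0.02      ]
```

>>> {"method": "play_rows", "body": {"targets": [[0, 0, -2.55, 0.0291, 0.0229, 0, 1], [0, 0, -2.55, 0.0291, 0.0229, 0, 1], [0, 0, -2.55, 0.0291, 0.0229, 0, 1], [0, 0, -2.55, 0.0291, 0.0229, 0, 1], [0, 0, -2.55, 0.0291, 0.0229, 0, 1], [0, 0, -2.55, 0.0291, 0.0229, 0, 1], [0, 0, -2.55, 0.0291, 0.0229, 0, 1], [0, 0, -2.55, 0.0291, 0.0229, 0, 1], [0, 0, 0, 0, 0, -0.03, 1], [0, 0, 0, 0, 0, -0.03, 1], [0, 0, 0, 0, 0, -0.03, 1], [0, 0, 0, 0, 0, 0, 1]], "newtons": 60}}

```text
time_s: 1.3
eef_pos: [0.4349, -0.3504, 0.1358]
tool_rot: [-0.004, 1.0, 0.005, -0.004]
force: [-0.7, 0.2, 0.0]
finger_gap: 0.0857
grasp_force: 0.0
```

>>> {"method": "play_rows", "body": {"targets": [[0, 0, 0, 0.001, -0.0015, -0.02, 1], [0, 0, 0, 0, 0, -0.02, 1], [0, 0, 0, 0, 0, -0.015, 1], [0, 0, 0, 0, 0, -0.01, 1], [0, 0, 0, 0, 0, 0, 1], [0, 0, 0, 0, 0, 0, 1]]}}

```text
time_s: 1.9
eef_pos: [0.4392, -0.3559, 0.0769]
tool_rot: [0.0, 1.0, 0.004, 0.0]
force: [0.5, 0.2, 0.1]
finger_gap: 0.0853
grasp_force: 0.0
```

Run:
```python
from h import *
from scipy.spatial.transform import Rotation as Ro
s=status.get_state(); q=s['tool_rot']; print(s['eef_pos'],s['force'],Ro.from_quat([*q[1:],q[0]]).as_matrix().round(4).tolist())
im=get_image("scene")[:,:,::-1]; cv2.imwrite("pics/g1.png",cv2.resize(im[60:220,90:250],None,fx=3.5,fy=3.5,interpolation=3))
```

```text
[ 0.43924816 -0.35586671  0.07688961] [0.46206511 0.16397801 0.10045258] [[1.0, 0.0087, 0.0006], [0.0087, -1.0, -0.0006], [0.0006, 0.0006, -1.0]]
```

View pics/g1.png

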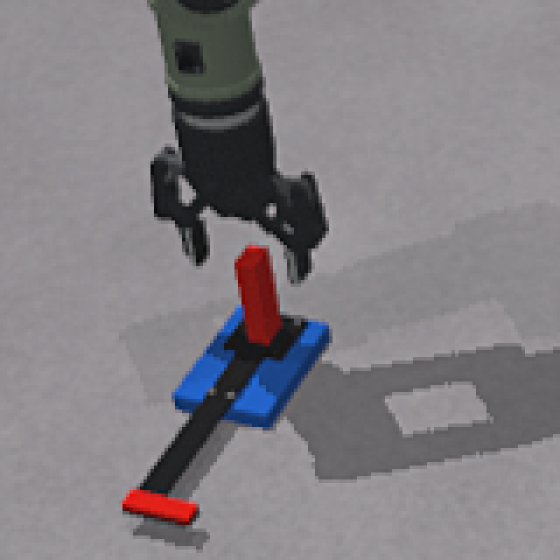

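The open fingers straddle the red handle, whose top is at about (257,250) in the crop, with the fingertips a little above its middle. I'll go down 12 mm and close.

>>> {"method": "play_rows", "body": {"targets": [[0, 0, 0, -0.001, 0.0025, -0.006, 1], [0, 0, 0, 0, 0, -0.006, 1], [0, 0, 0, 0, 0, 0, 1], [0, 0, 0, 0, 0, 0, -1], [0, 0, 0, 0, 0, 0, -1], [0, 0, 0, 0, 0, 0, -1], [0, 0, 0, 0, 0, 0, -1], [0, 0, 0, 0, 0, 0, -1], [0, 0, 0, 0, 0, 0, -1], [0, 0, 0, 0, 0, 0, -1], [0, 0, 0, 0, 0, 0, -1], [0, 0, 0, 0, 0, 0, -1]], "newtons": 60}}

```text
time_s: 3.15
eef_pos: [0.4381, -0.3532, 0.0645]
tool_rot: [0.0, 1.0, 0.004, 0.0]
force: [0.0, -0.4, 1.6]
finger_gap: 0.0193
grasp_force: 60.1
```

>>> {"method": "play_rows", "body": {"targets": [[0, 0, 0, 0, 0, 0.01, -1], [0, 0, 0, 0, 0, 0.015, -1], [0, 0, 0, 0, 0, 0.015, -1], [0, 0, 5, 0, 0, 0, -1], [0, 0, 7, 0, 0, 0, -1], [0, 0, 7, 0.005, 0.012, 0, -1], [0, 0, 7, 0.005, 0.012, 0, -1], [0, 0, 7, 0.005, 0.012, 0, -1], [0, 0, 7, 0.005, 0.012, 0, -1], [0, 0, 7, 0.005, 0.012, 0, -1], [0, 0, 7, 0.005, 0.012, 0, -1], [0, 0, 7, 0.005, 0.012, 0, -1]]}}

```text
time_s: 4.35
eef_pos: [0.4737, -0.2689, 0.106]
tool_rot: [0.001, 0.858, 0.513, 0.0]
force: [-1.0, 0.4, -2.1]
finger_gap: 0.0194
grasp_force: 59.9
```

>>> {"method": "play_rows", "body": {"targets": [[0, 0, 6, 0.005, 0.015, 0, -1], [0, 0, 6, 0.006, 0.016, 0, -1], [0, 0, 6, 0.006, 0.016, 0, -1], [0, 0, 4, 0.006, 0.016, 0, -1], [0, 0, 1.8, 0.001, 0.011, 0, -1], [0, 0, 0, 0, 0, -0.015, -1], [0, 0, 0, 0, 0, -0.015, -1], [0, 0, 0, 0, 0, -0.015, -1], [0, 0, 0, 0, 0, 0, -1], [0, 0, 0, 0, 0, 0, -1], [0, 0, 0, 0, 0, 0, -1]]}}

```text
time_s: 5.45
eef_pos: [0.4978, -0.1956, 0.0606]
tool_rot: [0.001, 0.736, 0.677, 0.0]
force: [0.2, -0.9, -1.6]
finger_gap: 0.0193
grasp_force: 59.8
```

Run:
```python
from h import *
s=status.get_state(); q=s['tool_rot']; print(s['eef_pos'],s['force'],s['moment'],np.degrees(2*np.arctan2(q[2],q[1])),q,s['finger_gap'])
t=get_image("top")[:,:,::-1];sc=get_image("scene")[:,:,::-1]
cv2.imwrite("pics/t2.png",t);cv2.imwrite("pics/s2.png",sc)
a=cv2.resize(t[180:330,190:400],None,fx=3.8,fy=3.8,interpolation=3);cv2.imwrite("pics/a2.png",a)
b=cv2.resize(sc[120:240,180:340],None,fx=5,fy=5,interpolation=3);cv2.imwrite("pics/b2.png",b)
```

```text
[ 0.49779081 -0.19560311  0.06061483] [ 0.21666398 -0.86982338 -1.56089757] [-0.0450045   0.01919122  0.05873583] 85.28487532893563 [1.12659084e-03 7.35595036e-01 6.77420531e-01 3.14220862e-04] 0.0193336144108623
```

View pics/a2.png

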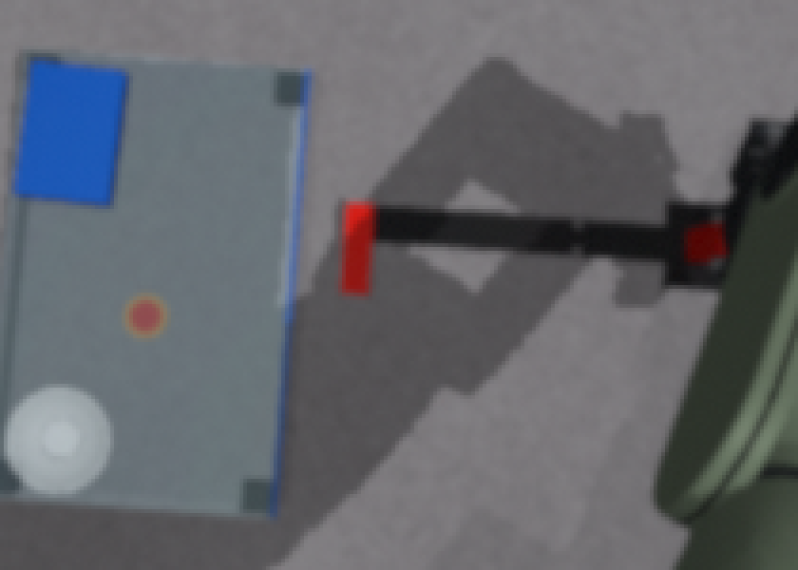

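View pics/b2.png

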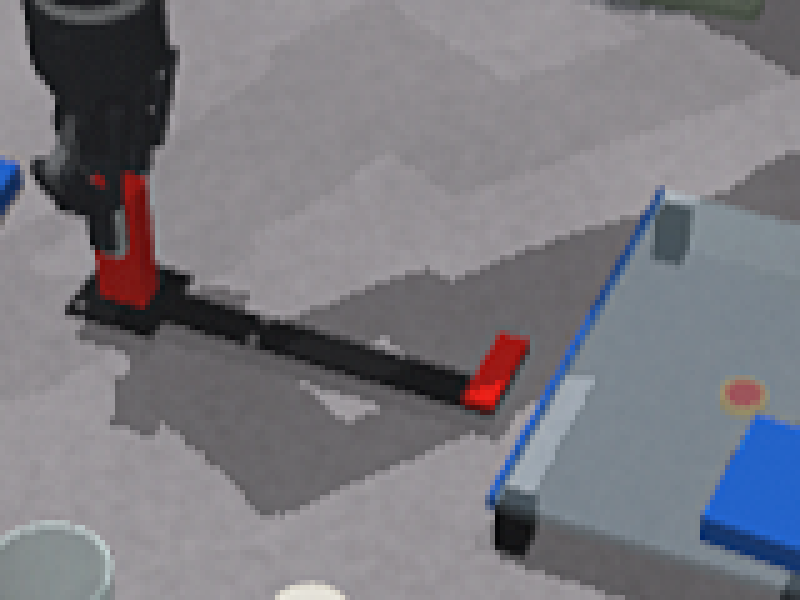

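The hook stands just in front of the trim, with its tip edge at top u≈280, v 233–257. The blade is parallel to the shelf's sides, and the filter is unchanged.

Run:
```python
from h import *
c,s=np.cos(1.489),np.sin(1.489)
def sh(p): d=p-np.array([.48,.1678]); return c*d[0]+s*d[1],-s*d[0]+c*d[1]
for a,b in(((280.3,233.4),(279.4,201)),((280,257.4),(285.6,188.6))):
    p,e=tri(("top",*a),("scene",*b)); print(p,e,sh(p[:2]), sh(onz("top",*a,.023)[:2]))
print("filter",sh(np.array([.4572,.1695])),"tcp",sh(np.array([.4978,-.1956])))
```

```text
[0.52744981 0.04160977 0.02162657] 0.0010438239079499207 (np.float64(-0.12189142595941464), np.float64(-0.057601551964371195)) (np.float64(-0.12237413510732097), np.float64(-0.057666049968452454))
[0.46944031 0.04302375 0.01809597] 0.0008733820311992386 (np.float64(-0.12522184835030326), np.float64(0.0003295246144162829)) (np.float64(-0.12557875848409433), np.float64(0.0002766232713186465))
filter (np.float64(-0.00016856119474536872), np.float64(0.022862667979123202)) tcp (np.float64(-0.3607306369467439), np.float64(-0.04743213644773371))
```

>>> {"method": "play_rows", "body": {"targets": [[0, 0, 0, 0, 0, -0.004, -1], [0, 0, 0, 0, 0, -0.003, -1], [0, 0, 0, 0, 0, -0.001, -1], [0, 0, 0, 0, 0, 0, -1], [0, 0, 0, 0, 0, 0, -1]]}}

```text
time_s: 6.05
eef_pos: [0.4969, -0.1949, 0.0512]
tool_rot: [-0.0, 0.735, 0.678, -0.0]
force: [0.1, 0.2, -1.7]
finger_gap: 0.0197
grasp_force: 59.8
```

>>> {"method": "play_rows", "body": {"targets": [[0, 0, 0, 0, 0, -0.0005, -1], [0, 0, 0, 0, 0, -0.0005, -1], [0, 0, 0, 0, 0, 0, -1], [0, 0, 0, 0, 0, 0, -1]]}}

```text
time_s: 6.45
eef_pos: [0.4969, -0.195, 0.0503]
tool_rot: [0.0, 0.735, 0.678, -0.0]
force: [-0.0, 0.0, -1.8]
finger_gap: 0.0196
grasp_force: 59.8
```

>>> {"method": "play_rows", "body": {"targets": [[0, 0, 0, 0, 0, -0.0005, -1], [0, 0, 0, 0, 0, 0, -1], [0, 0, 0, 0, 0, 0, -1]]}}

```text
time_s: 6.75
eef_pos: [0.4969, -0.1949, 0.0497]
tool_rot: [-0.0, 0.735, 0.678, -0.0]
force: [-0.3, 0.3, -1.7]
finger_gap: 0.0195
grasp_force: 59.8
```

>>> {"method": "play_rows", "body": {"targets": [[0, 0, 0, 0, 0, -0.0004, -1], [0, 0, 0, 0, 0, 0, -1], [0, 0, 0, 0, 0, 0, -1]]}}

```text
time_s: 7.05
eef_pos: [0.4969, -0.195, 0.0494]
tool_rot: [-0.0, 0.735, 0.678, -0.0]
force: [-0.3, 0.1, -1.9]
finger_gap: 0.0195
grasp_force: 59.8
```

>>> {"method": "play_rows", "body": {"targets": [[0, 0, 0, 0, 0, -0.0004, -1], [0, 0, 0, 0, 0, 0, -1], [0, 0, 0, 0, 0, 0, -1]]}}

```text
time_s: 7.35
eef_pos: [0.4969, -0.195, 0.049]
tool_rot: [0.0, 0.736, 0.678, -0.0]
force: [0.4, -0.2, -0.7]
finger_gap: 0.0191
grasp_force: 59.8
```

>>> {"method": "play_rows", "body": {"targets": [[0, 0, 0, 0, 0, -0.0002, -1], [0, 0, 0, 0, 0, 0, -1], [0, 0, 0, 0, 0, 0, -1]]}}

```text
time_s: 7.65
eef_pos: [0.4969, -0.195, 0.0488]
tool_rot: [0.0, 0.735, 0.678, -0.0]
force: [0.6, -0.5, -2.5]
finger_gap: 0.0193
grasp_force: 59.8
```

>>> {"method": "play_rows", "body": {"targets": [[0, 0, 0, 0, 0, -0.0003, -1], [0, 0, 0, 0, 0, 0, -1], [0, 0, 0, 0, 0, 0, -1]]}}

```text
time_s: 7.95
eef_pos: [0.4969, -0.195, 0.0485]
tool_rot: [-0.0, 0.736, 0.678, -0.0]
force: [0.1, -0.3, -2.1]
finger_gap: 0.0196
grasp_force: 59.8
```

>>> {"method": "play_rows", "body": {"targets": [[0, 0, 0, 0, 0, -0.0004, -1], [0, 0, 0, 0, 0, 0, -1], [0, 0, 0, 0, 0, 0, -1]]}}

```text
time_s: 8.25
eef_pos: [0.4969, -0.195, 0.0481]
tool_rot: [-0.0, 0.736, 0.678, 0.0]
force: [0.3, -0.3, -2.1]
finger_gap: 0.0195
grasp_force: 59.8
```

>>> {"method": "play_rows", "body": {"targets": [[0, 0, 0, 0, 0, -0.0004, -1], [0, 0, 0, 0, 0, 0, -1], [0, 0, 0, 0, 0, 0, -1]]}}

```text
time_s: 8.55
eef_pos: [0.4969, -0.195, 0.0476]
tool_rot: [-0.0, 0.735, 0.678, -0.0]
force: [-0.2, 0.2, -1.9]
finger_gap: 0.0192
grasp_force: 59.8
```

>>> {"method": "play_rows", "body": {"targets": [[0, 0, 0, 0, 0, -0.0004, -1], [0, 0, 0, 0, 0, 0, -1], [0, 0, 0, 0, 0, 0, -1]]}}

```text
time_s: 8.85
eef_pos: [0.497, -0.195, 0.0474]
tool_rot: [0.0, 0.735, 0.678, -0.0]
force: [0.4, -0.2, -0.5]
finger_gap: 0.0197
grasp_force: 60.0
```

```bash
cat > f.py <<'E'
from h import *
F=[]
for i in range(3): get_image("top"); s=status.get_state(); F.append([*s['force'],*s['moment'],s['eef_pos'][2]])
print(np.round(F,4)[:,2],np.round(np.mean(F,0),4),s['eef_pos'])
E
python3 f.py
```

```text
[-0.4667  0.5857 -0.184 ] [-0.0297  0.5468 -0.0217 -0.0185  0.0532  0.0371  0.0474] [ 0.49697187 -0.19503124  0.04739691]
```

>>> {"method": "play_rows", "body": {"targets": [[0, 0, 0, 0, 0, -0.0002, -1], [0, 0, 0, 0, 0, 0, -1]]}}

```text
time_s: 9.2
eef_pos: [0.497, -0.195, 0.0473]
tool_rot: [0.0, 0.735, 0.678, -0.0]
force: [-0.7, 0.0, 0.6]
finger_gap: 0.0193
grasp_force: 60.2
```

```bash
python3 f.py
```

```text
[1.8658 1.6002 1.9598] [-1.2768 -0.166   1.8086  0.0547  0.1679  0.0201  0.0473] [ 0.49704347 -0.19506668  0.04731059]
```

>>> {"method": "play_rows", "body": {"targets": [[0, 0, 0, 0, 0, 0.002, -1], [0, 0, 0, 0.0006, 0.007, 0, -1], [0, 0, 0, 0.0012, 0.0145, 0, -1], [0, 0, 0, 0.0012, 0.0145, 0, -1], [0, 0, 0, 0.0012, 0.0145, 0, -1], [0, 0, 0, 0.0012, 0.0145, 0, -1], [0, 0, 0, 0.0012, 0.0145, 0, -1], [0, 0, 0, 0.0012, 0.0145, 0, -1], [0, 0, 0, 0.0012, 0.0145, 0, -1], [0, 0, 0, 0, 0, 0, -1], [0, 0, 0, 0, 0, 0, -1]]}}

```text
time_s: 10.45
eef_pos: [0.5061, -0.0862, 0.0492]
tool_rot: [0.0, 0.735, 0.678, -0.0]
force: [0.8, -0.4, -2.2]
finger_gap: 0.0194
grasp_force: 59.9
```

>>> {"method": "play_rows", "body": {"targets": [[0, 0, 0, 0.0012, 0.0145, 0, -1], [0, 0, 0, 0.0012, 0.0145, 0, -1], [0, 0, 0, 0.0012, 0.0145, 0, -1], [0, 0, 0, 0.001, 0.0125, 0, -1], [0, 0, 0, 0, 0, 0, -1], [0, 0, 0, 0, 0, 0, -1], [0, 0, 0, 0, 0, 0, -1]]}}

```text
time_s: 11.15
eef_pos: [0.5106, -0.0307, 0.0491]
tool_rot: [0.0, 0.735, 0.678, -0.0]
force: [-0.2, -0.6, -2.6]
finger_gap: 0.0194
grasp_force: 59.9
```

```bash
python3 f.py
python3 - <<'E'
from h import *
t=get_image("top")[:,:,::-1];sc=get_image("scene")[:,:,::-1]
a=cv2.resize(t[190:320,180:300],None,fx=3.5,fy=4,interpolation=3)
b=cv2.resize(sc[150:250,270:360],None,fx=4.2,fy=4.2,interpolation=3)
o=np.zeros((520,800,3),np.uint8);o[:,:420]=a;o[:420,420:798]=b;cv2.imwrite("pics/c3.png",o)
E
```

```text
[-0.9946 -1.9899 -1.15  ] [-0.4068 -0.4108 -1.3782 -0.0807 -0.0043  0.0052  0.0491] [ 0.51057742 -0.03095833  0.04910788]
```

View pics/c3.png

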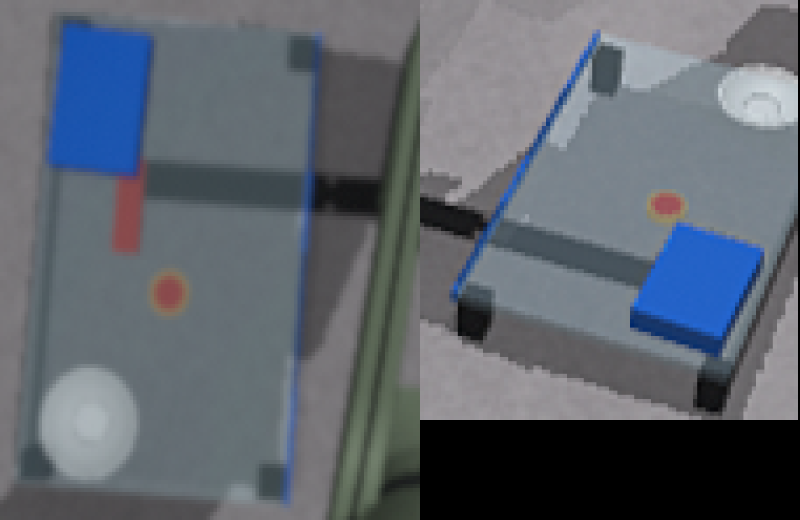

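The hook is under the shelf, past the filter. Its inner edge is at about x=137 in the left panel, against 149 for the filter's edge, which leaves about 9 mm. Sideways there's about 70 mm from blade axis to filter centre. Next I'll shift 40 mm towards shelf +y and lower.

>>> {"method": "play_rows", "body": {"targets": [[0, 0, 0, -0.004, 0.0003, 0, -1], [0, 0, 0, -0.006, 0.0005, 0, -1], [0, 0, 0, -0.006, 0.0005, 0, -1], [0, 0, 0, -0.006, 0.0005, 0, -1], [0, 0, 0, -0.006, 0.0005, 0, -1], [0, 0, 0, -0.006, 0.0005, 0, -1], [0, 0, 0, -0.006, 0.0005, 0, -1], [0, 0, 0, 0, 0, -0.001, -1], [0, 0, 0, 0, 0, -0.0006, -1], [0, 0, 0, 0, 0, 0, -1], [0, 0, 0, 0, 0, 0, -1]]}}

```text
time_s: 12.5
eef_pos: [0.4709, -0.0272, 0.0475]
tool_rot: [0.0, 0.735, 0.678, 0.0]
force: [-0.3, -0.4, -0.8]
finger_gap: 0.0195
grasp_force: 59.9
```

```bash
python3 f.py
```

```text
[-0.8507 -1.0686 -1.7146] [-0.0363  0.3484 -1.2113 -0.0286 -0.0214  0.0107  0.0475] [ 0.4708509  -0.02723613  0.0475374 ]
```

>>> {"method": "play_rows", "body": {"targets": [[0, 0, 0, 0, 0, -0.0003, -1], [0, 0, 0, 0, 0, -0.0002, -1], [0, 0, 0, 0, 0, 0, -1]]}}

```text
time_s: 12.95
eef_pos: [0.4709, -0.0273, 0.0473]
tool_rot: [0.0, 0.735, 0.678, 0.0]
force: [-0.6, -0.5, 1.1]
finger_gap: 0.0194
grasp_force: 60.1
```

```bash
python3 f.py
```

```text
[1.6984 1.4031 2.1355] [-0.9744 -0.2075  1.7456 -0.0404  0.0988  0.0171  0.0473] [ 0.47082506 -0.02727855  0.04727622]
```

>>> {"method": "play_rows", "body": {"targets": [[0, 0, 0, 0, 0, -0.0002, -1], [0, 0, 0, 0, 0, -0.0001, -1], [0, 0, 0, 0, 0, 0, -1], [0, 0, 0, 0, 0, 0, -1], [0, 0, 0, 0, 0, 0, -1], [0, 0, 0, 0, 0, 0, -1]]}}

```text
time_s: 13.7
eef_pos: [0.4709, -0.0273, 0.0472]
tool_rot: [0.0, 0.735, 0.678, 0.0]
force: [-0.5, 0.2, 5.4]
finger_gap: 0.0192
grasp_force: 60.6
```

```bash
python3 f.py
```

```text
[6.2769 4.9362 5.6387] [-1.6179 -0.8421  5.6173  0.0887  0.2181  0.0196  0.0471] [ 0.4708344  -0.02729193  0.04713838]
```

>>> {"method": "play_rows", "body": {"targets": [[0, 0, 0, 0, -0.0005, 0.0001, -1], [0, 0, 0, -0.0001, -0.001, 0, -1], [0, 0, 0, -0.0001, -0.0015, 0, -1], [0, 0, 0, -0.0002, -0.002, 0, -1], [0, 0, 0, -0.0002, -0.002, 0, -1], [0, 0, 0, -0.0002, -0.002, 0, -1], [0, 0, 0, -0.0002, -0.002, 0, -1], [0, 0, 0, -0.0002, -0.002, 0, -1], [0, 0, 0, -0.0002, -0.002, 0, -1], [0, 0, 0, -0.0002, -0.002, 0, -1], [0, 0, 0, -0.0002, -0.002, 0, -1]]}}

```text
time_s: 14.95
eef_pos: [0.4693, -0.0454, 0.0471]
tool_rot: [-0.0, 0.736, 0.677, 0.001]
force: [0.8, 5.0, 5.3]
finger_gap: 0.0191
grasp_force: 60.8
```

```bash
python3 f.py
```

```text
[5.2761 5.9533 5.3517] [-4.1630e-01  1.8577e+00  5.5270e+00  5.1670e-01  3.0000e-03 -1.0000e-02
  4.7100e-02] [ 0.46926829 -0.04620384  0.04712431]
```

>>> {"method": "play_rows", "body": {"targets": [[0, 0, 0, -0.0001, -0.0015, 0, -1], [0, 0, 0, -0.0002, -0.0025, 0, -1], [0, 0, 0, -0.0002, -0.0025, 0, -1], [0, 0, 0, -0.0002, -0.0025, 0, -1], [0, 0, 0, -0.0002, -0.0025, 0, -1], [0, 0, 0, -0.0002, -0.0025, 0, -1], [0, 0, 0, -0.0002, -0.0025, 0, -1], [0, 0, 0, -0.0002, -0.0025, 0, -1], [0, 0, 0, -0.0002, -0.0025, 0, -1], [0, 0, 0, -0.0002, -0.0025, 0, -1], [0, 0, 0, -0.0002, -0.0025, 0, -1]]}}

```text
time_s: 16.2
eef_pos: [0.4671, -0.0718, 0.0471]
tool_rot: [-0.0, 0.736, 0.677, 0.001]
force: [1.1, 5.4, 5.7]
finger_gap: 0.0193
grasp_force: 60.9
```

```bash
python3 f.py
python3 - <<'E'
from h import *
t=get_image("top")[:,:,::-1];sc=get_image("scene")[:,:,::-1]
a=cv2.resize(t[190:320,180:300],None,fx=3.5,fy=4,interpolation=3)
b=cv2.resize(sc[150:250,270:360],None,fx=4.2,fy=4.2,interpolation=3)
o=np.zeros((520,800,3),np.uint8);o[:,:420]=a;o[:420,420:798]=b;cv2.imwrite("pics/c4.png",o)
E
```

```text
[5.2925 5.1195 4.0142] [ 0.0843  2.1782  4.8087  0.471   0.0706 -0.0219  0.0471] [ 0.46705466 -0.0727745   0.04715305]
```

View pics/c4.png

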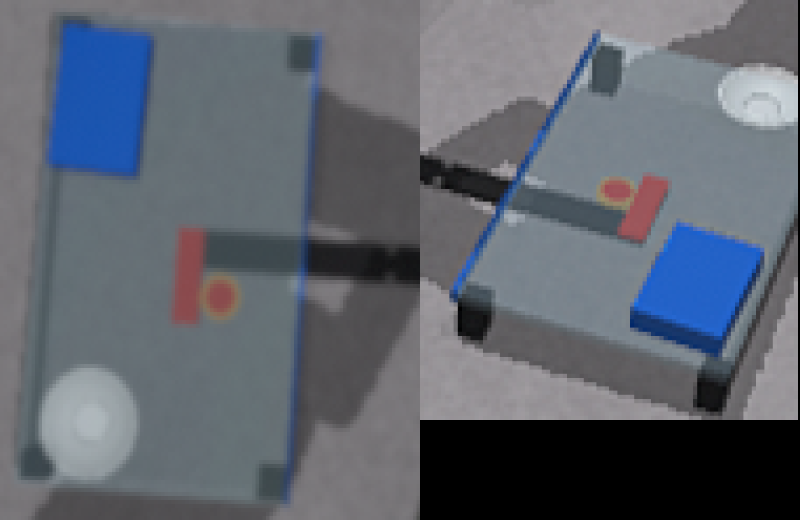

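The filter sits in the corner against hook and blade, at about (220,298), and moves with the probe. I'll keep raking.

>>> {"method": "play_rows", "body": {"targets": [[0, 0, 0, -0.0001, -0.0015, 0, -1], [0, 0, 0, -0.0002, -0.0025, 0, -1], [0, 0, 0, -0.0002, -0.0025, 0, -1], [0, 0, 0, -0.0002, -0.0025, 0, -1], [0, 0, 0, -0.0002, -0.0025, 0, -1], [0, 0, 0, -0.0002, -0.0025, 0, -1], [0, 0, 0, -0.0002, -0.0025, 0, -1], [0, 0, 0, -0.0002, -0.0025, 0, -1], [0, 0, 0, -0.0002, -0.0025, 0, -1], [0, 0, 0, -0.0002, -0.0025, 0, -1], [0, 0, 0, -0.0002, -0.0025, 0, -1]]}}

```text
time_s: 17.55
eef_pos: [0.4649, -0.0981, 0.0471]
tool_rot: [-0.001, 0.736, 0.677, 0.001]
force: [0.2, 5.9, 6.2]
finger_gap: 0.0192
grasp_force: 61.0
```

```bash
python3 f.py
```

```text
[5.6541 5.861  5.4375] [-0.6384  2.0802  5.6509  0.5084  0.035  -0.025   0.0471] [ 0.46482959 -0.09915759  0.04708619]
```

>>> {"method": "play_rows", "body": {"targets": [[0, 0, 0, -0.0001, -0.0015, 0, -1], [0, 0, 0, -0.0002, -0.0025, 0, -1], [0, 0, 0, -0.0002, -0.0025, 0, -1], [0, 0, 0, -0.0002, -0.0025, 0, -1], [0, 0, 0, -0.0002, -0.0025, 0, -1], [0, 0, 0, -0.0002, -0.0025, 0, -1], [0, 0, 0, -0.0002, -0.0025, 0, -1], [0, 0, 0, -0.0002, -0.0025, 0, -1], [0, 0, 0, -0.0002, -0.0025, 0, -1], [0, 0, 0, -0.0002, -0.0025, 0, -1], [0, 0, 0, -0.0002, -0.0025, 0, -1]]}}

```text
time_s: 18.8
eef_pos: [0.4627, -0.1245, 0.047]
tool_rot: [-0.001, 0.736, 0.677, 0.001]
force: [-0.8, 7.2, 6.6]
finger_gap: 0.0195
grasp_force: 61.1
```

```bash
python3 f.py
```

```text
[6.0147 5.6591 5.8558] [-0.6456  2.5835  5.8432  0.5793  0.0859 -0.0308  0.0471] [ 0.46265499 -0.12556796  0.04710952]
```

>>> {"method": "play_rows", "body": {"targets": [[0, 0, 0, -0.0001, -0.0015, 0.0001, -1], [0, 0, 0, -0.0003, -0.003, 0, -1], [0, 0, 0, -0.0003, -0.0035, 0, -1], [0, 0, 0, -0.0003, -0.0035, 0, -1], [0, 0, 0, -0.0003, -0.0035, 0, -1], [0, 0, 0, -0.0003, -0.0035, 0, -1], [0, 0, 0, -0.0003, -0.0035, 0, -1], [0, 0, 0, -0.0003, -0.0035, 0, -1], [0, 0, 0, -0.0003, -0.0035, 0, -1], [0, 0, 0, -0.0003, -0.0035, 0, -1], [0, 0, 0, -0.0003, -0.0035, 0, -1], [0, 0, 0, -0.0003, -0.0035, 0, -1]]}}

```text
time_s: 20.15
eef_pos: [0.4591, -0.1635, 0.047]
tool_rot: [-0.001, 0.736, 0.677, 0.001]
force: [-0.5, 7.2, 7.8]
finger_gap: 0.0196
grasp_force: 61.2
```

```bash
python3 f.py
```

```text
[6.6589 5.9733 6.4165] [-0.5822  1.8081  6.3495  0.4216  0.1141 -0.0429  0.0471] [ 0.45902268 -0.16525686  0.04712004]
```

>>> {"method": "play_rows", "body": {"targets": [[0, 0, 0, -0.0002, -0.0025, 0, -1], [0, 0, 0, -0.0003, -0.0035, 0, -1], [0, 0, 0, -0.0003, -0.0035, 0, -1], [0, 0, 0, -0.0003, -0.0035, 0, -1], [0, 0, 0, -0.0003, -0.0035, 0, -1], [0, 0, 0, -0.0003, -0.0035, 0, -1], [0, 0, 0, -0.0003, -0.0035, 0, -1], [0, 0, 0, -0.0003, -0.0035, 0, -1], [0, 0, 0, -0.0003, -0.0035, 0, -1], [0, 0, 0, -0.0003, -0.003, 0, -1], [0, 0, 0, -0.0002, -0.002, 0, -1], [0, 0, 0, -0.0001, -0.001, 0, -1]]}}

```text
time_s: 21.5
eef_pos: [0.4558, -0.2003, 0.047]
tool_rot: [-0.001, 0.736, 0.677, 0.001]
force: [0.2, 6.8, 7.2]
finger_gap: 0.0195
grasp_force: 61.1
```

```bash
python3 f.py;python3 - <<'E'
from h import *
t=get_image("top")[:,:,::-1]
cv2.imwrite("pics/c5.png",cv2.resize(t[180:330,190:400],None,fx=3.8,fy=3.8,interpolation=3))
E
```

```text
[6.9445 6.7576 7.1598] [ 0.595   4.9802  6.954   0.9327 -0.0682  0.0204  0.0471] [ 0.45581202 -0.20071701  0.04705766]
```

View pics/c5.png

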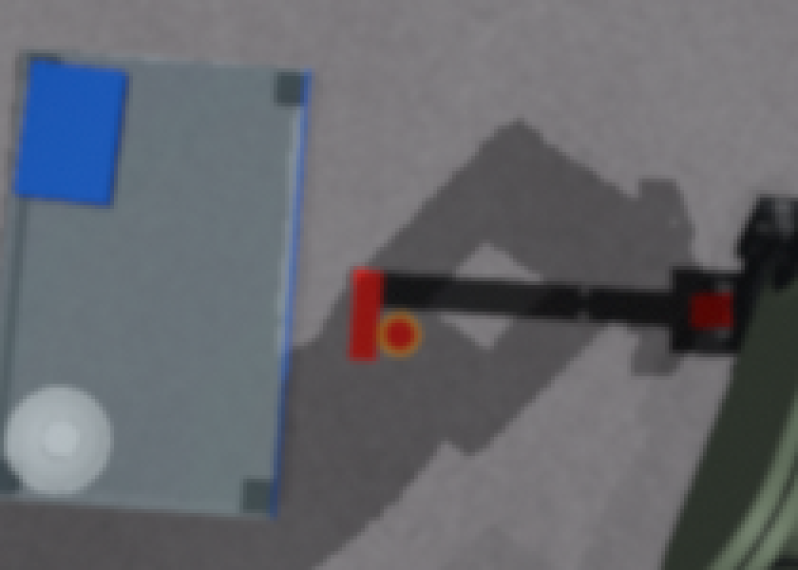

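The filter lies at about (400,335) in the corner of the probe, roughly 6 cm clear of the trim. I'll unload, release and withdraw upward.

>>> {"method": "play_rows", "body": {"targets": [[0, 0, 0, 0, 0, 0.0003, -1], [0, 0, 0, 0, 0, 0.0002, -1], [0, 0, 0, 0, 0, 0, -1], [0, 0, 0, 0, 0, 0, 1], [0, 0, 0, 0, 0, 0, 1], [0, 0, 0, 0, 0, 0, 1], [0, 0, 0, 0, 0, 0, 1], [0, 0, 0, 0, 0, 0, 1], [0, 0, 0, 0, 0, 0, 1], [0, 0, 0, 0, 0, 0, 1], [0, 0, 0, 0, 0, 0, 1]]}}

```text
time_s: 22.8
eef_pos: [0.4558, -0.2017, 0.0474]
tool_rot: [0.0, 0.735, 0.678, -0.0]
force: [0.0, 0.4, 0.3]
finger_gap: 0.0856
grasp_force: 0.0
```

>>> {"method": "play_rows", "body": {"targets": [[0, 0, 0, 0, 0, 0.01, 1], [0, 0, 0, 0, 0, 0.02, 1], [0, 0, 0, 0, 0, 0.03, 1], [0, 0, 0, 0, 0, 0.03, 1], [0, 0, 0, 0, 0, 0.03, 1], [0, 0, 0, 0, 0, 0.03, 1], [0, 0, 0, 0, 0, 0, 1], [0, 0, 0, 0, 0, 0, 1], [0, 0, 0, 0, 0, 0, 1]]}}

```text
time_s: 23.7
eef_pos: [0.455, -0.2011, 0.1965]
tool_rot: [-0.001, 0.735, 0.678, -0.0]
force: [-0.5, 0.0, -0.2]
finger_gap: 0.0854
grasp_force: 0.0
```

Run:
```python
from h import *
t=get_image("top")[:,:,::-1];sc=get_image("scene")[:,:,::-1]
a=cv2.resize(t[190:300,190:390],None,fx=2,fy=2,interpolation=3)
b=cv2.resize(sc[100:220,180:330],None,fx=2.6,fy=2.6,interpolation=3)
o=np.zeros((320,800,3),np.uint8);o[:220,:400]=a;o[:312,405:795]=b;cv2.imwrite("pics/c6.png",o)
```

```text
(no output)
```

View pics/c6.png

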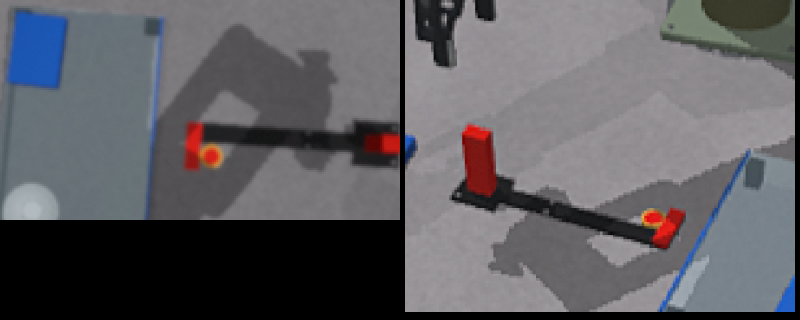

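The probe stands flat and released with the gripper clear above it, and the filter lies in its corner, out from under the shelf.

```bash
python3 -c "
from workcell import ticket
print(ticket.hand_in())"
```

```text
the job is handed in; nothing more can be done
None
```

I raked the filter out to about 6 cm clear of the shelf's front edge, left the probe released and flat on the bench outside the shelf, and handed the job in at about 24 s; the hand-in gave no verdict.

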